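# Park the hanging plate at the end of the bent display rail

### The job

Slide the hanging brass plate along the bent wire rail, round both corners, until its ring is up against the steel stop collar at the far end of the wire, easing it round the bends without forcing it. Then swing the keeper arm fully across the wire behind the hanger's tab so that it cannot slide back, let go of everything, and leave the other goods where they are.

Things in the scene. Friction and masses are not known exactly. Their poses are not given: they have to be found in the camera images.
- rail: Dark board 250x500x18 mm fixed to the table with a bent steel wire 8 mm thick, its axis 220 mm above the table. Origin on the table, z up. In its frame (mm) the wire runs along +y at x=50 from an upright at y=-210, bends 59 degrees left at (50,-30), goes straight to (-50,30), bends 59 degrees back and runs along +y at x=-50 to an upright at y=210. Board's middle: (-30,0).
- corner1 (a point): Corner point of the first bend (where the two straight wire axes would cross), at (50,-30) mm in the rail's frame, at the wire's axis height. Each bend is rounded to a 30 mm radius; its arc starts and ends 17 mm from the corner point.
- corner2 (a point): Corner point of the second bend, at (-50,30) mm in the rail's frame, rounded likewise.
- stop (a point): Where the ring's centre hangs when the hanger is parked: at (-50, 141) mm in the rail's frame, 6 mm under the wire's axis. The stop collar, a steel disc 32 mm across and 8 mm thick on the wire, begins 4 mm further along +y of the rail.
- ring (a point): Centre of the hanger's brass ring (20 mm inside, 36 outside, 8 thick along the wire). Hanger: one piece, 140-280 g, loose on the wire, starts on the first straight. Ring centre hangs 6 mm under the wire's axis and can rise 12 mm. Own z up, own y along the wire to the stop. Below hangs a flat brass plate, 90 mm across, 4 thick, in the vertical plane of the wire, centre 73 mm under the ring's.
- tab (a point): Grasp point on the hanger's upright wooden tab, 42 mm above the ring's centre. The tab measures 24 mm across the wire (its own x), 12 mm along the wire and 42 mm high; it spans 17 to 59 mm above the ring's centre, so this point is 17 mm below its top. Same axes as ring.
- keeper (a joint): Keeper arm's angle about its upright pivot, rad. 0: arm points along the rail's -y, beside the wire and clear of it; grows counter-clockwise from above; 1.57: arm points along the rail's +x, across the wire behind the parked tab, at its end stop. Stays where left (0.5 N at the peg moves it); starts near 0. Steel bar 10 mm wide, 8 thick, its middle 20 mm above the wire's axis.
- pivot (a point): The keeper's pivot axis at the height of the arm's middle: at (-115, 115) mm in the rail's frame, 240 mm above the table.
- keeper_peg (a point): Grasp point on the round upright wooden peg at the keeper's free end, 115 mm from the pivot axis. The peg is 12 mm thick and 34 mm high and this point is 22 mm above the arm's upper face, 12 mm below the peg's top (26 mm above the arm's middle).
- bowl_rim (a point): Bystander: middle of the mouth of a brass bowl 76 mm across, 36 mm high, on the rail's board. Leave alone.
- medallion: Bystander: copper medallion 56 mm across, 8 mm high, on the rail's board; origin under its middle. Leave alone.
- bangle: Bystander: wooden bangle 68 mm across, 14 mm high, on the rail's board; origin under its middle. Leave alone.
- hammer: Bystander: hammer lying on the table to the left. Leave alone.
- gravers: Bystander: copper pot 72 mm across with gravers in it, 125 mm high, on the table to the right; origin under its middle. Leave alone.
- vase: Bystander: brass vase 84 mm across, 115 mm high, on the table to the right; origin under its middle. Leave alone.
- polish: Bystander: grey polish jar 60 mm across, 90 mm high, on the table to the right; origin under its middle. Leave alone.
- platter: Bystander: brass platter 170 mm across, 13 mm high, on the table to the left; origin under its middle. Leave alone.
Things that resemble listed ones, but are neither listed nor needed, are in the scene too. What is shaped like the part that bears ring but red is not meant.

How it is judged:
By the outcome, as a careful person would: the job done as asked, in the order asked, and still so for the second after the job is handed in, with the robot touching nothing.
It also fails if it takes over 64 s, if anything falls off the work surface, if the arm or the gripper's body presses on something with over 40 N, if the wrist force passes 120 N, or if a joint passes its speed limit or range.

### The arm

A 6-joint arm with a two-finger parallel gripper is mounted at the origin on the work surface. World frame = base frame: x ahead of the robot, y to its left, z up, the work surface at z = 0. Lengths are in mm, angles in rad, forces in N, time in s.
With the tool pointing down it reaches from about 400 to 925 mm from the base axis. Payload 12.5 kg.
Tool frame: the origin (TCP) lies where the fingers leave the gripper's body, on its centre line; the fingertips stand 78 mm ahead of it and the grasp point (between the pads) lies 59 mm ahead of it (env.tip_extent is the distance from the TCP to the fingertips, in mm); z points along the fingers, y is the direction in which the jaws open and shut (so a half turn about z gives the same grasp; the last joint's range is limited). The gripper opens to 95 mm and grips with 3 to 60 N. Pads are 20 mm wide; open, the fingers measure 119 mm over their backs; the gripper's body (75 mm by 180 mm) begins 59 mm behind the grasp point.
Start: joints at [1.147, 0.491, 1.559, -0, 1.092, -0.106], TCP at [195.279, 593.72, 292.261] pointing down, gripper open.
Joint ranges: [-3.1, 3.1], [-0.84, 2.19], [0.05, 2.79], [-1.13, 4.28], [0.06, 2.93], [-2.69, 2.69]. Speed limits (rad/s): [2.22, 2.22, 2.79, 3.14, 3.14, 3.14].

### API

Orientations are given as [roll, pitch, yaw] about the fixed x, y, z axes, in that order (R = Rz(yaw) Ry(pitch) Rx(roll)).
In Python, from cell import env gives the robot as it stands. The module is installed in compiled form; this text tells all that it offers.
- The arm moves only by the tool play_rows, never from a script. Its argument "targets" is a list of rows, each an object with "linear": the shift along the tool's x, y, z in mm, a list of three; "turn": the turn about the tool's z in rad. A call has 1 to 20 rows; each row is the pose to reach, as a shift and turn from the pose commanded when the call began, along the tool's axes at that moment; what a row does not reach only later rows make up. A row lasts 1/8 s, in which the tool goes at most 62.5 mm and 10.7 degrees, less where a joint would pass 70% of its speed; a pose out of reach is approached as far as the arm can. A call with a gripper value outside its range is refused whole. "hand" is the finger opening in mm, from 0 to 95.1, set as the call begins (left out, the last holds). The fingers move at their own pace and stop on an object; the grip force is fixed at half the most. Time passes only in rows, so rows that repeat a pose let the fingers close. It gives the time, the measured TCP pose, the force and the opening at its end, in the units of the state.
- env.state(): the state, without advancing time (a new reading comes with each control period).
- env.read_camera(name): name is "scene" or "top" or "wrist"; returns (picture, depth): 384x512x3 uint8, red, green, blue; 384x512 float32, mm along the optical axis (not along the pixel's ray), 0 where there is no reading.
- env.camera_params(name): a dict with "fx", "fy", "cx", "cy" (pixels), "R" (3x3) and "t" (3): a world point X has camera coordinates R X + t. Camera axes: x right, y down, z forward; pixel columns grow to the right and rows downward; lengths in mm; the calibration is good to about 2 mm. A picture is of the moment at which its call begins: read the wrist's pose just before it. camera_params takes no time and is no camera call; for the wrist camera it gives the pose at the moment of the call.
- env.job_done(): hands the job in, once; it reports no verdict.
The state is a dict: "t": time; "joints": joint angles; "qvel": joint speeds; "tau": joint torques, N m; "eef_pos": TCP position; "tcp_rot": TCP orientation; "ft_force": force on the tool from outside, world axes, zero at the start; "moment": the same for the moment, N m; "opening": opening from 0.0 (shut) to 1.0 (fully open).
Only numpy, scipy, OpenCV 4.12 (cv2) and the standard library are available. Lean on these libraries where they do the work, as an engineer would, in place of code of your own. Each camera call takes 0.05 s, during which the arm holds its last target.

## Working session

There is one attempt and no reset: what is moved stays moved. The work goes in short steps, Python scripts to look and compute and a tool call to move; the robot and the scene stay as the last step left them, time stands still between calls to the robot, and variables do not carry over. Pictures are saved under pics/ and viewed, and the job is handed in when it is done.

Besides the shell and the picture viewer there is one more tool, called after "Call:" as name(argument=value, ...), one argument or row to a line, values as JSON. play_rows: Moves the arm, as the interface text tells. Its arguments: {"type":"object","properties":{"targets":{"type":"array","items":{"type":"object","properties":{"linear":{"type":"array","items":{"type":"number"}},"turn":{"type":"number"}}}},"hand":{"type":"number"}},"required":["targets"]}

```bash
mkdir -p pics; cat > h.py <<'E'
import numpy as np, cv2
from cell import env
def save(name,fn):
    p,d=env.read_camera(name); c=env.camera_params(name)
    cv2.imwrite('pics/'+fn+'.png',cv2.cvtColor(p,cv2.COLOR_RGB2BGR)); np.savez('pics/'+fn+'.npz',p=p,d=d,**{k:np.array(v) for k,v in c.items()})
    return p,d,c
def load(fn):
    z=np.load('pics/'+fn+'.npz'); return z['p'],z['d'],z
def pt(c,d,u,v):
    z=d[v,u]; X=np.array([(u-c['cx'])/c['fx']*z,(v-c['cy'])/c['fy']*z,z]); return c['R'].T@(X-c['t'])
def ray(c,u,v,h):
    X=np.array([(u-c['cx'])/c['fx'],(v-c['cy'])/c['fy'],1]); dd=c['R'].T@X; o=-c['R'].T@c['t']; return o+dd*(h-o[2])/dd[2]
def cloud(c,d):
    v,u=np.mgrid[:d.shape[0],:d.shape[1]]; X=np.stack([(u-c['cx'])/c['fx']*d,(v-c['cy'])/c['fy']*d,d],-1); return (X-c['t'])@c['R']
def proj(c,X):
    q=c['R']@np.array(X)+c['t']; return c['fx']*q[0]/q[2]+c['cx'],c['fy']*q[1]/q[2]+c['cy']
E
python3 - <<'E'
from h import *
print(env.state())
for n in ['scene','top','wrist']:
    p,d,c=save(n,n+'0'); print(n,-c['R'].T@c['t'],c['R'][2],c['fx'])
E
```

```text
{'t': 0.0, 'joints': array([ 1.14737909e+00,  4.91555674e-01,  1.55947286e+00,  1.95585619e-07,
        1.09169800e+00, -1.05600715e-01]), 'qvel': array([ 1.64094248e-04,  1.02800190e-03,  9.29139103e-04, -1.43505658e-03,
        3.96151531e-05,  1.69622357e-03]), 'tau': array([ 1.20184170e-03, -6.12630486e+01, -2.58187097e+01,  6.92599732e-02,
        4.81508137e-02, -1.02142719e-04]), 'eef_pos': array([195.2177483 , 593.55322032, 291.65605367]), 'tcp_rot': array([-3.14046511e+00, -1.19688717e-04,  2.82377598e+00]), 'ft_force': array([ 0.46815729, -0.04384501,  0.19654039]), 'moment': array([ 0.00923963, -0.03089993, -0.02594351]), 'opening': 1.0026231425884684}
scene [1313.80644352  660.29498428 1545.57345516] [-0.43011231 -0.39339595 -0.8125534 ] 457.94573656735923
top [ 342.24724049    1.8929984  1589.24613665] [ 0.18374061  0.01505151 -0.98285952] 439.8095754256713
wrist [122.78087412 617.3391655  384.27324741] [ 0.25512378 -0.08326327 -0.96331671] 325.3696024125795
```

View pics/scene0.png

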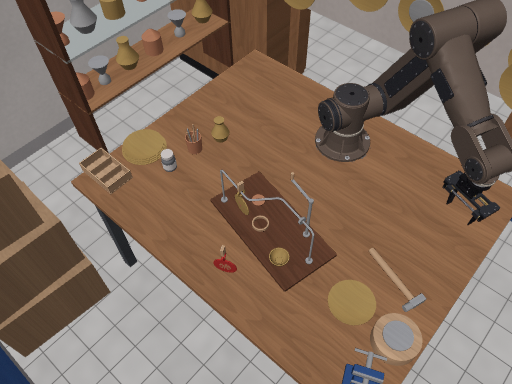

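View pics/top0.png

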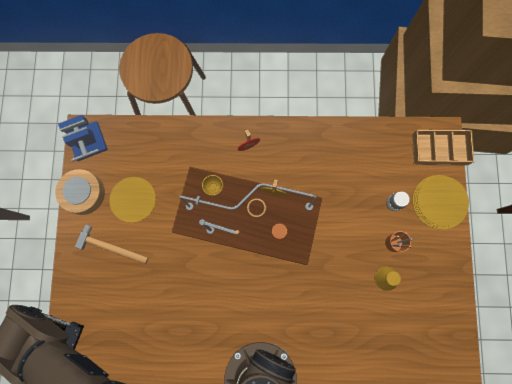

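```bash
python3 - <<'E'
import cv2
a=cv2.imread('pics/top0.png')[155:275,165:330]; cv2.imwrite('pics/topz.png',cv2.resize(a,None,fx=4.8,fy=4.8,interpolation=cv2.INTER_CUBIC))
a=cv2.imread('pics/scene0.png')[160:290,205:345]; cv2.imwrite('pics/scz.png',cv2.resize(a,None,fx=4.5,fy=4.5,interpolation=cv2.INTER_CUBIC))
from h import *
p,d,c=load('top0'); P=cloud(c,d)
hsv=cv2.cvtColor(p,cv2.COLOR_RGB2HSV)
m=(abs(P[...,2]-18)<6)&(hsv[...,2]<110)&(d>0)
m=m.astype(np.uint8); n,l,s,ce=cv2.connectedComponentsWithStats(m)
i=1+np.argmax(s[1:,4]); print(s[i])
cn=max(cv2.findContours((l==i).astype(np.uint8),cv2.RETR_EXTERNAL,cv2.CHAIN_APPROX_NONE)[0],key=cv2.contourArea)
pts=np.array([ray(c,u,v,18)[:2] for u,v in cn[:,0]],np.float32)
print(cv2.minAreaRect(pts),cv2.boxPoints(cv2.minAreaRect(pts)))
E
```

```text
[ 173  186  149   79 5628]
((564.5294189453125, 52.920684814453125), (497.32879638671875, 247.36129760742188), 77.2888412475586) [[ 389.1648  -162.43515]
 [ 630.4637  -216.86359]
 [ 739.89404  268.27652]
 [ 498.59515  322.70496]]
```

View pics/topz.png

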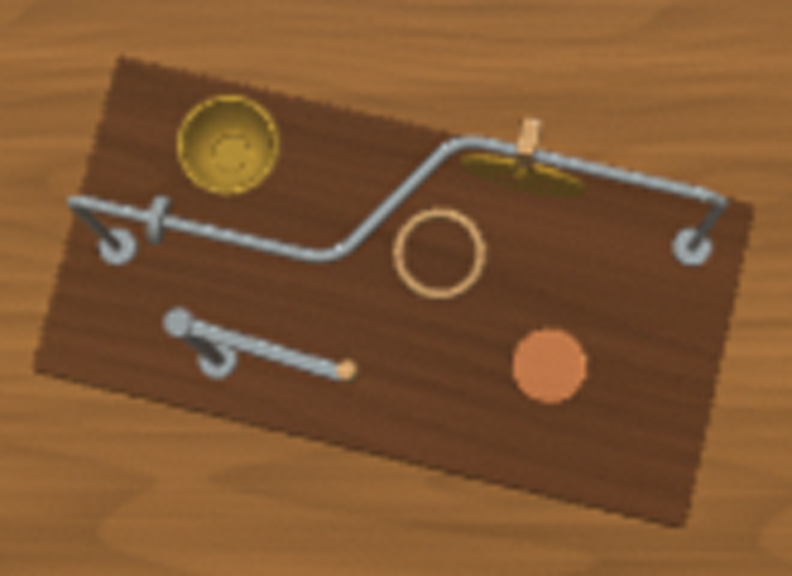

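View pics/scz.png

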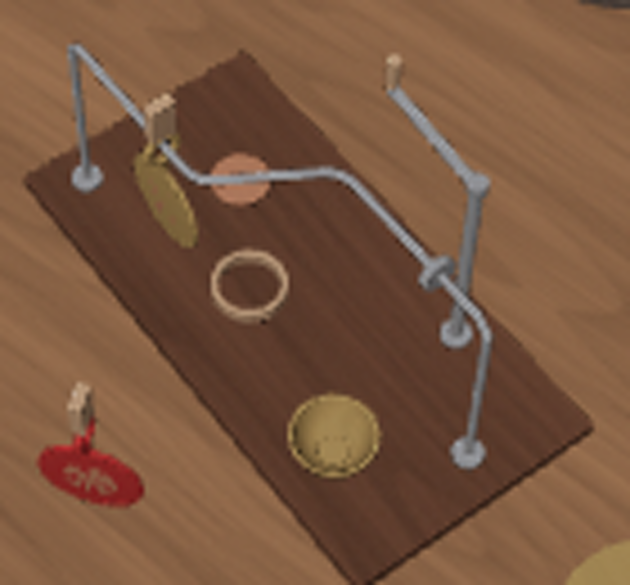

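```bash
cat >> h.py <<'E'
YAW=-np.deg2rad(12.71); RZ=np.array([[np.cos(YAW),-np.sin(YAW)],[np.sin(YAW),np.cos(YAW)]])
ORG=np.array([564.5,52.9])+RZ@[30,0]
def w(x,y,z=220): return np.r_[ORG+RZ@[x,y],z]
def rl(X): return RZ.T@(np.array(X)[:2]-ORG)
E
python3 - <<'E'
from h import *
W=[(50,-210),(50,-47),(41,-30+6),(-41,24),(-50,47),(-50,210)]
out=[]
for n,b in(('top',(165,155,165,120)),('scene',(205,160,140,130))):
    p,d,c=load(n+'0'); im=cv2.cvtColor(p,cv2.COLOR_RGB2BGR); x,y,wd,ht=b; f=5
    im=cv2.resize(im[y:y+ht,x:x+wd],None,fx=f,fy=f,interpolation=cv2.INTER_CUBIC)
    def q(X): u,v=proj(c,X); return int((u-x+.5)*f),int((v-y+.5)*f)
    for a,bb in zip(W,W[1:]): cv2.line(im,q(w(*a)),q(w(*bb)),(0,255,0),1)
    cv2.line(im,q(w(-115,115,240)),q(w(-115,0,240)),(0,0,255),1)
    cv2.circle(im,q(w(-115,0,266)),3,(255,255,0),1)
    cv2.circle(im,q(w(-50,149)),3,(255,255,0),1)
    cv2.imwrite('pics/ov_%s.png'%n,im)
    hsv=cv2.cvtColor(p,cv2.COLOR_RGB2HSV)
    print(n, [hsv[int(proj(c,w(50,yy))[1]),int(proj(c,w(50,yy))[0])] for yy in(-150,-60)])
E
```

```text
top [array([ 70,   5, 140], dtype=uint8), array([ 99,  16, 160], dtype=uint8)]
scene [array([111,  12, 154], dtype=uint8), array([113,  13, 155], dtype=uint8)]
```

View pics/ov_top.png

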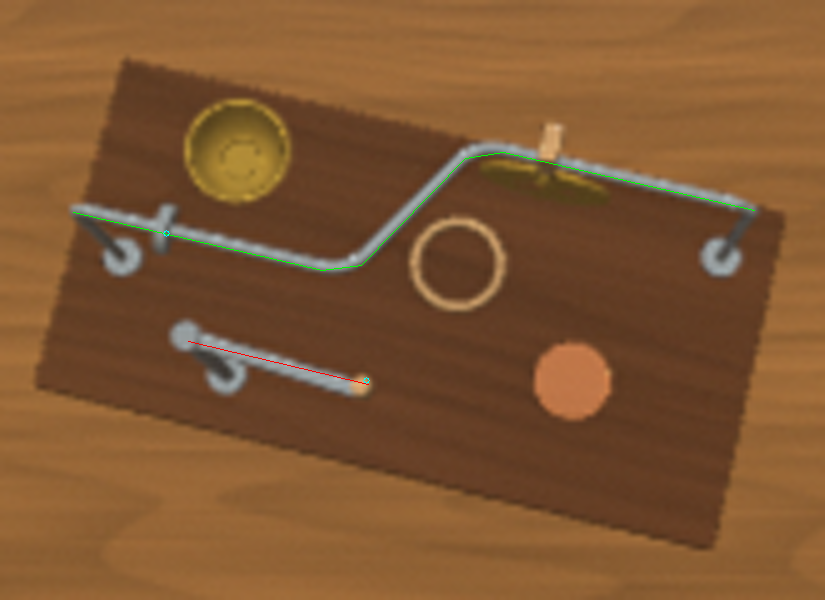

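View pics/ov_scene.png

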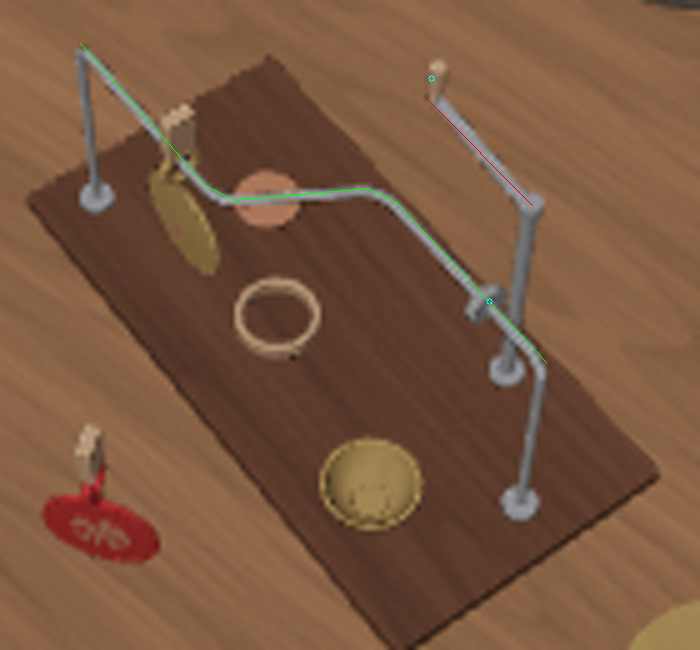

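```bash
sed -i 's/^ORG=.*/ORG=np.array([566.8,52.4])+RZ@[30,0]/' h.py; python3 - <<'E'
from h import *
C=[]
for n,b in(('top',(265,170,290,200)),('scene',(230,170,255,200))):
    p,d,c=load(n+'0'); P=cloud(c,d)
    hsv=cv2.cvtColor(p,cv2.COLOR_RGB2HSV)
    x0,y0,x1,y1=b
    m=(P[...,2]>228)&(P[...,2]<285); mm=np.zeros_like(m); mm[y0:y1,x0:x1]=1; m&=mm
    print(n); 
    for v,u in np.argwhere(m): print(u,v,hsv[v,u],P[v,u].round(),rl(P[v,u]).round())
print(w(50,-100),w(-50,141),w(-115,115),w(-115,0))
E
```

```text
top
274 180 [ 16 123 199] [637. -37. 274.] [ 58. -72.]
275 180 [ 15 118 209] [636. -40. 277.] [ 58. -75.]
276 180 [ 15  92 211] [638. -43. 269.] [ 61. -77.]
277 180 [ 15 122 174] [638. -46. 271.] [ 61. -80.]
274 181 [ 16 124 198] [633. -37. 276.] [ 54. -72.]
275 181 [ 16 122 205] [634. -40. 273.] [ 56. -75.]
276 181 [ 15 119 205] [634. -43. 274.] [ 56. -78.]
277 181 [ 15 133 161] [634. -46. 273.] [ 57. -81.]
273 182 [ 15 139 162] [631. -34. 273.] [ 51. -70.]
274 182 [ 16 122 198] [630. -37. 275.] [ 52. -73.]
275 182 [ 16 123 205] [631. -40. 272.] [ 53. -76.]
276 182 [ 16 122 205] [631. -43. 273.] [ 54. -79.]
277 182 [ 15 137 147] [635. -47. 256.] [ 58. -82.]
273 183 [ 15 132 184] [628. -34. 273.] [ 48. -71.]
274 183 [ 16 124 204] [627. -37. 278.] [ 48. -74.]
275 183 [ 16 123 208] [627. -40. 274.] [ 49. -77.]
276 183 [ 16 121 205] [628. -43. 270.] [ 51. -80.]
267 184 [ 90   9 167] [634. -16. 229.] [ 50. -52.]
273 184 [ 18 110 206] [623. -34. 280.] [ 44. -71.]
274 184 [ 16 118 211] [625. -37. 273.] [ 46. -74.]
275 184 [ 16 121 211] [625. -40. 272.] [ 47. -77.]
276 184 [ 16 123 204] [62
[... 3983 characters left out ...]
41. -43. 240.] [ 64. -77.]
238 190 [ 14 100 143] [638. -41. 239.] [ 60. -75.]
239 190 [ 14 101 109] [637. -37. 242.] [ 59. -72.]
240 190 [ 14 100 112] [633. -36. 238.] [ 54. -72.]
241 190 [ 14  98 109] [634. -31. 243.] [ 53. -66.]
242 190 [ 17 122 121] [624. -35. 230.] [ 45. -73.]
238 191 [ 16 107 148] [639. -41. 233.] [ 61. -75.]
239 191 [ 14 101 111] [640. -35. 240.] [ 61. -69.]
241 191 [ 13  23 102] [630. -34. 231.] [ 51. -71.]
238 192 [ 19 123 157] [642. -38. 233.] [ 63. -72.]
242 192 [ 10  24 129] [630. -30. 229.] [ 50. -66.]
[622.8380463  -62.75093298 220.        ] [578.31239824 194.34528765 220.        ] [509.18471986 183.28345768 220.        ] [483.88282651  71.10139943 220.        ]
```

Call:
play_rows(
  hand=60,
  targets=[
    {"linear": [-30, -25, -15], "turn": 0.08},
    {"linear": [-68, -52, -30], "turn": 0.16},
    {"linear": [-102, -78, -45], "turn": 0.25},
    {"linear": [-136, -104, -60], "turn": 0.33},
    {"linear": [-170, -130, -75], "turn": 0.41},
    {"linear": [-204, -156, -90], "turn": 0.49},
    {"linear": [-238, -182, -105], "turn": 0.57},
    {"linear": [-272, -208, -115], "turn": 0.66},
    {"linear": [-306, -234, -120], "turn": 0.74},
    {"linear": [-340, -260, -125], "turn": 0.82},
    {"linear": [-374, -286, -128], "turn": 0.9},
    {"linear": [-408, -312, -128], "turn": 0.98},
    {"linear": [-442, -338, -128], "turn": 1.07},
    {"linear": [-476, -364, -128], "turn": 1.15},
    {"linear": [-510, -390, -128], "turn": 1.23},
    {"linear": [-544, -416, -128], "turn": 1.31},
    {"linear": [-578, -442, -128], "turn": 1.4},
    {"linear": [-610, -466, -128], "turn": 1.475},
    {"linear": [-610, -466, -128], "turn": 1.475},
    {"linear": [-610, -466, -128], "turn": 1.475},
  ],
)

```text
t: 2.65
eef_pos: [628.8, -39.3, 419.9]
tcp_rot: [-3.141, -0.0, 1.349]
ft_force: [0.1, 0.4, 0.8]
opening: 0.631
```

```bash
python3 - <<'E'
from h import *
s=env.state(); print(s['t'],s['eef_pos'],s['tcp_rot'],s['ft_force'])
p,d,c=save('wrist','w1')
im=cv2.cvtColor(p,cv2.COLOR_RGB2BGR).copy()
W=[(50,-210),(50,-47),(41,-30+6),(-41,24),(-50,47),(-50,210)]
q=lambda X: tuple(int(round(t)) for t in proj(c,X))
for a,b in zip(W,W[1:]): cv2.line(im,q(w(*a)),q(w(*b)),(0,255,0),1)
for x,y in((38,-81.5),(62,-81.5),(38,-69.5),(62,-69.5)): cv2.circle(im,q(w(x,y,273)),2,(255,0,255),1)
cv2.imwrite('pics/w1o.png',im)
E
```

```text
2.65 [628.81681419 -39.26393501 419.92404813] [-3.14084770e+00 -2.06958944e-04  1.34938671e+00] [0.05946204 0.40481906 0.76135989]
```

View pics/w1o.png

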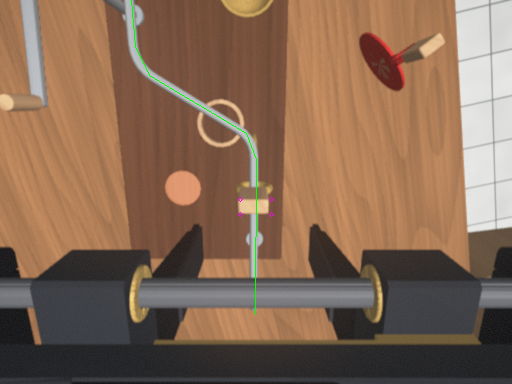

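Call:
play_rows(
  targets=[
    {"linear": [0, 0, 25], "turn": 0},
    {"linear": [0, 0, 55], "turn": 0},
    {"linear": [0, 0, 80], "turn": 0},
    {"linear": [0, 0, 95], "turn": 0},
    {"linear": [0, 0, 101], "turn": 0},
    {"linear": [0, 0, 101], "turn": 0},
  ],
)

```text
t: 3.45
eef_pos: [629.2, -39.3, 319.6]
tcp_rot: [3.141, -0.0, 1.349]
ft_force: [-0.8, -0.2, -0.0]
opening: 0.632
```

Call:
play_rows(
  hand=0,
  targets=[
    {"linear": [0, 0, 0], "turn": 0},
    {"linear": [0, 0, 0], "turn": 0},
    {"linear": [0, 0, 0], "turn": 0},
    {"linear": [0, 0, 0], "turn": 0},
    {"linear": [0, 0, 0], "turn": 0},
    {"linear": [0, 0, 0], "turn": 0},
    {"linear": [0, 0, 0], "turn": 0},
  ],
)

```text
t: 4.32
eef_pos: [629.0, -39.6, 319.3]
tcp_rot: [-3.141, 0.0, 1.349]
ft_force: [-3.3, -0.5, 2.1]
opening: 0.252
```

```bash
python3 - <<'E'
from h import *
s=env.state(); print(s['t'],s['eef_pos'],s['tcp_rot'],s['ft_force'],s['moment'],s['opening']*95.1)
p,d,c=save('wrist','w2'); save('scene','s2')
a=cv2.imread('pics/s2.png')[140:270,190:330]; cv2.imwrite('pics/s2z.png',cv2.resize(a,None,fx=4.5,fy=4.5,interpolation=cv2.INTER_CUBIC))
E
```

```text
4.325 [628.97653406 -39.58852773 319.31387282] [-3.14130773e+00  1.85221093e-05  1.34878697e+00] [-3.30899071 -0.49762837  2.13648616] [-0.10824994  0.77509624  0.00615768] 23.957831977134994
```

View pics/w2.png

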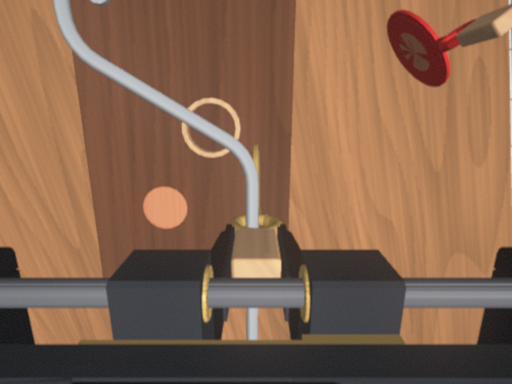

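View pics/s2z.png

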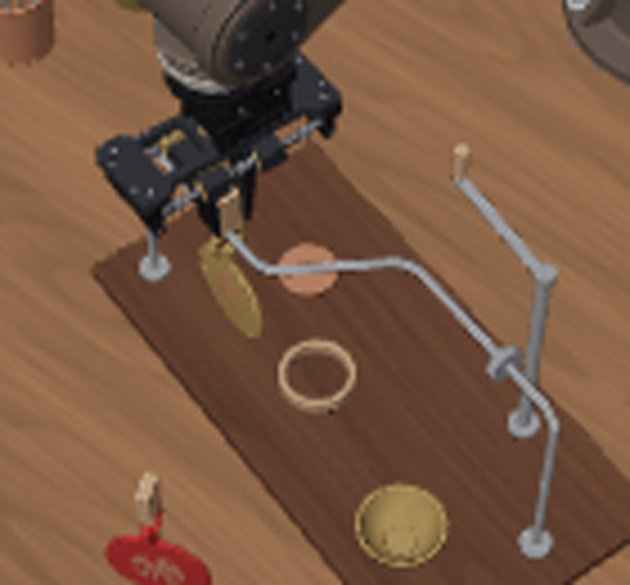

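Call:
play_rows(
  targets=[
    {"linear": [0, 0, -3], "turn": 0},
    {"linear": [0, 0, -6], "turn": 0},
    {"linear": [0, 0, -6], "turn": 0},
    {"linear": [0, 0, -6], "turn": 0},
  ],
)

```text
t: 4.92
eef_pos: [629.1, -39.6, 325.1]
tcp_rot: [3.142, -0.0, 1.349]
ft_force: [-0.4, 0.0, -2.0]
opening: 0.251
```

```bash
python3 - <<'E'
from h import *
s=env.state(); print(s['t'],s['eef_pos'],rl(s['eef_pos']),s['tcp_rot'],s['ft_force'],s['moment'],s['opening']*95.1)
import numpy as np
# planned path in tool axes from current rail-frame pos
psi=s['tcp_rot'][2]
r=30; th=np.deg2rad(59.04); t=r*np.tan(th/2)
c1=np.array([50.,-30]);c2=np.array([-50.,30]); u0=np.array([0,1.]); u1=(c2-c1)/np.linalg.norm(c2-c1)
print(np.rad2deg(np.arctan2(-u1[0],u1[1])),t,np.linalg.norm(c2-c1))
th=np.arctan2(-u1[0],u1[1]); t=r*np.tan(th/2)
y0=rl(s['eef_pos'])[1]
L1=-30-t-y0; A=r*th; L2=np.linalg.norm(c2-c1)-2*t; y_end=141-0
L3=y_end-30-t
def at(q):
    if q<L1: return np.array([50,y0+q]),0
    q-=L1
    if q<A: a=q/r; return np.array([50-r*(1-np.cos(a)),-30-t+r*np.sin(a)]),a
    q-=A
    if q<L2: return c1+u1*(t+q),th
    q-=L2
    if q<A: a=th-q/r; return np.array([-50+r*(1-np.cos(a)),30+t-r*np.sin(a)]),a
    q-=A
    return np.array([-50,30+t+q]),0
tot=L1+2*A+L2+L3; print(L1,A,L2,L3,tot)
p0=ORG+RZ@at(0)[0]
ex=np.array([np.cos(psi),np.sin(psi)]); ey=np.array([np.sin(psi),-np.cos(psi)])
qs=np.unique(np.r_[np.linspace(0,L1,5),L1+np.linspace(0,A,9),L1+A+np.linspace(0,L2,10),L1+A+L2+np.linspace(0,A,9),tot-L3+np.linspace(0,L3,10)])
for q in qs:
    p,a=at(q); D=ORG+RZ@p-s['eef_pos'][:2]
    print(round(q),p.round(1),(D@ex).round(1),(D@ey).round(1),'turn',round(-a,3))
E
```

```text
4.925 [629.14124815 -39.55342761 325.11235075] [ 51.04491609 -75.98411444] [ 3.14156962e+00 -1.04360169e-04  1.34876846e+00] [-0.39783584  0.03061555 -1.99236422] [-0.07060297  0.06681456 -0.00077838] 23.89101763559763
59.03624346792648 16.987010119560917 116.61903789690601
28.99840306765155 30.911304795729375 82.64761515876239 94.01428863092819 267.4829164488009
0 [ 50. -76.] -0.0 -1.0 turn 0
7 [ 50.  -68.7] 7.2 -1.0 turn 0
14 [ 50.  -61.5] 14.5 -1.0 turn 0
22 [ 50.  -54.2] 21.7 -1.0 turn 0
29 [ 50. -47.] 29.0 -1.1 turn -0.0
33 [ 49.8 -43.1] 32.9 -1.3 turn -0.129
37 [ 49.  -39.3] 36.6 -2.0 turn -0.258
41 [ 47.8 -35.7] 40.3 -3.3 turn -0.386
44 [ 46.1 -32.2] 43.8 -4.9 turn -0.515
48 [ 44. -29.] 47.0 -7.1 turn -0.644
52 [ 41.5 -26. ] 49.9 -9.6 turn -0.773
56 [ 38.6 -23.5] 52.5 -12.4 turn -0.902
60 [ 35.4 -21.3] 54.7 -15.6 turn -1.03
69 [ 27.6 -16.5] 59.4 -23.5 turn -1.03
78 [ 19.7 -11.8] 64.2 -31.4 turn -1.03
87 [11.8 -7.1] 68.9 -39.2 turn -1.03
97 [ 3.9 -2.4] 73.6 -47.1 turn -1.03
106 [-3.9  2.4] 78.3 -55.0 turn -1.03
115 [-11.8   7.1] 83.1 -62.9 turn -1.03
124 [-19.7  11.8] 87.8 -70.7 turn -1.03
133 [-27.6  16.5] 92.5 -78.6 turn -1.03
143 [-35.4  21.3] 97.2 -86.5 turn -1.03
146 [-38.6  23.5] 99.4 -89.7 turn -0.902
150 [-41.5  26. ] 102.0 -92.5 turn -0.773
154 [-44.  29.] 104.9 -95.1 turn -0.644
158 [-46.1  32.2] 108.2 -97.2 turn -0.515
162 [-47.8  35.7] 111.6 -98.9 turn -0.386
166 [-49.   39.3] 115.3 -100.1 turn -0.258
170 [-49.8  43.1] 119.1 -100.8 turn -0.129
173 [-50.  47.] 122.9 -101.1 turn -0.0
184 [-50.   57.4] 133.4 -101.1 turn 0
194 [-50.   67.9] 143.8 -101.1 turn 0
205 [-50.   78.3] 154.3 -101.1 turn 0
215 [-50.   88.8] 164.7 -101.1 turn 0
226 [-50.   99.2] 175.2 -101.1 turn 0
236 [-50.  109.7] 185.6 -101.1 turn 0
247 [-50.  120.1] 196.1 -101.1 turn 0
257 [-50.  130.6] 206.5 -101.1 turn 0
267 [-50. 141.] 217.0 -101.1 turn 0
```

Call:
play_rows(
  targets=[
    {"linear": [5, -0.5, 0], "turn": 0},
    {"linear": [11, -1, 0], "turn": 0},
    {"linear": [17, -1, 0], "turn": 0},
    {"linear": [23, -1, 0], "turn": 0},
    {"linear": [29, -1, 0], "turn": 0},
    {"linear": [33, -1.3, 0], "turn": -0.13},
    {"linear": [36.6, -2, 0], "turn": -0.26},
    {"linear": [40.3, -3.3, 0], "turn": -0.39},
    {"linear": [43.8, -4.9, 0], "turn": -0.515},
    {"linear": [47, -7.1, 0], "turn": -0.645},
    {"linear": [50, -9.6, 0], "turn": -0.77},
    {"linear": [52.5, -12.4, 0], "turn": -0.9},
    {"linear": [54.7, -15.6, 0], "turn": -1.03},
    {"linear": [57, -19.5, 0], "turn": -1.03},
    {"linear": [57, -19.5, 0], "turn": -1.03},
  ],
)

```text
t: 6.8
eef_pos: [622.5, 20.6, 325.3]
tcp_rot: [3.141, -0.0, 2.376]
ft_force: [-0.2, -0.5, -2.7]
opening: 0.252
```

```bash
python3 - <<'E'
from h import *
s=env.state(); print(s['t'],s['eef_pos'],rl(s['eef_pos']),s['tcp_rot'],s['ft_force'],s['moment'],s['opening']*95.1)
p,d,c=save('wrist','w3')
im=cv2.cvtColor(p,cv2.COLOR_RGB2BGR).copy()
W=[(50,-210),(50,-47),(41,-30+6),(-41,24),(-50,47),(-50,210)]
q=lambda X: tuple(int(round(t)) for t in proj(c,X))
for a,b in zip(W[2:],W[3:]): cv2.line(im,q(w(*a)),q(w(*b)),(0,255,0),1)
cv2.imwrite('pics/w3o.png',im)
E
```

```text
6.8 [622.50614889  20.648695   325.2907013 ] [ 31.32694411 -18.71700616] [ 3.14148544e+00 -2.77032008e-05  2.37629094e+00] [-0.20162691 -0.51782009 -2.73565767] [-0.05928407 -0.02615552  0.00085442] 23.924939016313978
```

View pics/w3o.png

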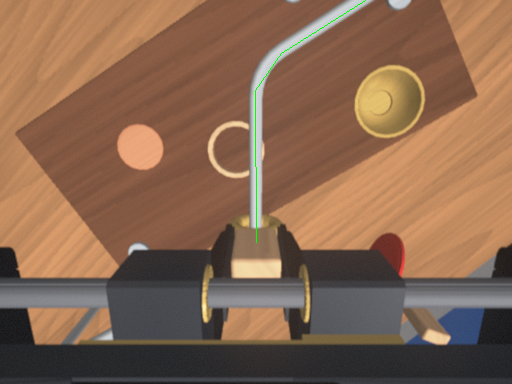

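Call:
play_rows(
  targets=[
    {"linear": [5, 0, 0], "turn": 0},
    {"linear": [13, 0, 0], "turn": 0},
    {"linear": [22, 0, 0], "turn": 0},
    {"linear": [31, 0, 0], "turn": 0},
    {"linear": [40, 0, 0], "turn": 0},
    {"linear": [49, 0, 0], "turn": 0},
    {"linear": [58, 0, 0], "turn": 0},
    {"linear": [66, 0, 0], "turn": 0},
    {"linear": [72, 0, 0], "turn": 0},
    {"linear": [77.8, 0, 0], "turn": 0},
    {"linear": [81.7, 0.3, 0], "turn": 0.13},
    {"linear": [85.5, 1, 0], "turn": 0.26},
    {"linear": [89.2, 2.3, 0], "turn": 0.39},
    {"linear": [92.6, 3.9, 0], "turn": 0.515},
    {"linear": [95.8, 6, 0], "turn": 0.645},
    {"linear": [98.7, 8.5, 0], "turn": 0.77},
    {"linear": [101.3, 11.3, 0], "turn": 0.9},
    {"linear": [103.5, 14.6, 0], "turn": 1.03},
    {"linear": [106, 18.9, 0], "turn": 1.03},
    {"linear": [106, 18.9, 0], "turn": 1.03},
  ],
)

```text
t: 9.35
eef_pos: [559.1, 107.5, 325.2]
tcp_rot: [3.142, -0.0, 1.352]
ft_force: [-0.1, -0.1, -1.9]
opening: 0.248
```

```bash
python3 - <<'E'
from h import *
s=env.state(); print(s['t'],s['eef_pos'],rl(s['eef_pos']),s['tcp_rot'],s['ft_force'],s['moment'],s['opening']*95.1)
p,d,c=save('wrist','w4')
im=cv2.cvtColor(p,cv2.COLOR_RGB2BGR).copy()
q=lambda X: tuple(int(round(t)) for t in proj(c,X))
cv2.line(im,q(w(-50,57)),q(w(-50,210)),(0,255,0),1)
cv2.line(im,q(w(-60,145,236)),q(w(-40,145,236)),(255,0,255),1)
cv2.imwrite('pics/w4o.png',im)
E
```

```text
9.35 [559.09822279 107.5129311  325.19987428] [-49.6388063  52.0679348] [ 3.14155539e+00 -1.09117299e-04  1.35193736e+00] [-0.13795546 -0.07814573 -1.93388695] [-1.18320837e-01  6.23678264e-02 -3.54514438e-05] 23.546776845971404
```

View pics/w4o.png

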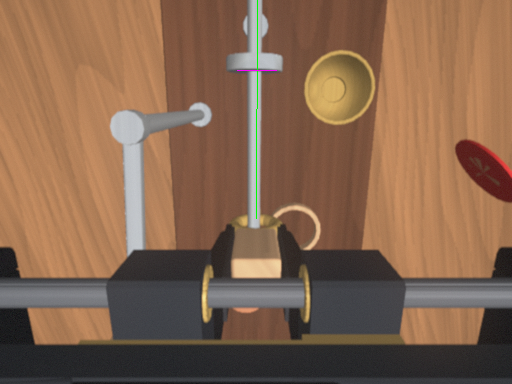

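Call:
play_rows(
  targets=[
    {"linear": [6, 0, 0], "turn": 0},
    {"linear": [14, 0, 0], "turn": 0},
    {"linear": [23, 0, 0], "turn": 0},
    {"linear": [32, 0, 0], "turn": 0},
    {"linear": [41, 0, 0], "turn": 0},
    {"linear": [50, 0, 0], "turn": 0},
    {"linear": [59, 0, 0], "turn": 0},
    {"linear": [67, 0, 0], "turn": 0},
    {"linear": [74, 0, 0], "turn": 0},
    {"linear": [79, 0, 0], "turn": 0},
    {"linear": [82, 0, 0], "turn": 0},
    {"linear": [82, 0, 3], "turn": 0},
    {"linear": [82, 0, 5.5], "turn": 0},
    {"linear": [82, 0, 5.5], "turn": 0},
  ],
)

```text
t: 11.15
eef_pos: [577.1, 187.1, 319.6]
tcp_rot: [-3.141, 0.0, 1.349]
ft_force: [0.1, 0.3, -2.0]
opening: 0.25
```

Call:
play_rows(
  targets=[
    {"linear": [1, 0, 0], "turn": 0},
    {"linear": [2, 0, 0], "turn": 0},
    {"linear": [3, 0, 0], "turn": 0},
    {"linear": [4, 0, 0], "turn": 0},
    {"linear": [4, 0, 0], "turn": 0},
  ],
)

```text
t: 11.78
eef_pos: [578.0, 191.2, 319.7]
tcp_rot: [-3.142, -0.0, 1.349]
ft_force: [-0.7, -0.9, -1.2]
opening: 0.249
```

Call:
play_rows(
  targets=[
    {"linear": [1, 0, 0], "turn": 0},
    {"linear": [1.5, 0, 0], "turn": 0},
    {"linear": [1.5, 0, 0], "turn": 0},
  ],
)

```text
t: 12.15
eef_pos: [578.3, 192.6, 319.7]
tcp_rot: [-3.142, -0.0, 1.349]
ft_force: [-0.1, 0.6, -1.3]
opening: 0.251
```

Call:
play_rows(
  targets=[
    {"linear": [0.5, 0, 0], "turn": 0},
    {"linear": [1, 0, 0], "turn": 0},
    {"linear": [1, 0, 0], "turn": 0},
  ],
)

```text
t: 12.52
eef_pos: [578.6, 193.5, 319.7]
tcp_rot: [-3.142, 0.0, 1.349]
ft_force: [-0.1, -1.5, -1.9]
opening: 0.252
```

Call:
play_rows(
  targets=[
    {"linear": [0.5, 0, 0], "turn": 0},
    {"linear": [1, 0, 0], "turn": 0},
    {"linear": [1, 0, 0], "turn": 0},
  ],
)

```text
t: 12.9
eef_pos: [578.6, 193.7, 319.8]
tcp_rot: [-3.141, 0.002, 1.349]
ft_force: [-1.9, -6.6, 0.6]
opening: 0.249
```

Call:
play_rows(
  targets=[
    {"linear": [-0.5, 0, 0.4], "turn": 0},
    {"linear": [-0.5, 0, 0.4], "turn": 0},
  ],
)

```text
t: 13.15
eef_pos: [578.6, 193.6, 319.5]
tcp_rot: [3.141, 0.001, 1.349]
ft_force: [-1.9, -5.1, 0.2]
opening: 0.25
```

Call:
play_rows(
  hand=44,
  targets=[
    {"linear": [0, 0, 0], "turn": 0},
    {"linear": [0, 0, 0], "turn": 0},
    {"linear": [0, 0, 0], "turn": 0},
    {"linear": [0, 0, 0], "turn": 0},
  ],
)

```text
t: 13.65
eef_pos: [578.7, 194.2, 319.4]
tcp_rot: [3.142, -0.0, 1.349]
ft_force: [0.3, 0.4, -0.4]
opening: 0.462
```

Call:
play_rows(
  targets=[
    {"linear": [0, 0, -8], "turn": 0},
    {"linear": [0, 0, -20], "turn": 0},
    {"linear": [0, 0, -40], "turn": 0},
    {"linear": [0, 0, -65], "turn": 0},
    {"linear": [0, 0, -90], "turn": 0},
    {"linear": [-25, 0, -110], "turn": 0},
    {"linear": [-55, 0, -115], "turn": 0},
    {"linear": [-60, 0, -115], "turn": 0},
    {"linear": [-60, 0, -115], "turn": 0},
  ],
)

```text
t: 14.78
eef_pos: [565.5, 135.6, 434.7]
tcp_rot: [3.141, -0.0, 1.348]
ft_force: [0.5, -0.2, -1.3]
opening: 0.463
```

```bash
python3 - <<'E'
from h import *
s=env.state(); print(s['t'],s['eef_pos'],rl(s['eef_pos']),s['tcp_rot'],s['ft_force'],s['opening']*95.1)
p,d,c=save('wrist','w5')
im=cv2.cvtColor(p,cv2.COLOR_RGB2BGR).copy()
q=lambda X: tuple(int(round(t)) for t in proj(c,X))
for x,y in((-62,135),(-38,135),(-62,147),(-38,147)): cv2.circle(im,q(w(x,y,273)),2,(255,0,255),1)
cv2.circle(im,q(w(-115,0,278)),3,(0,255,0),1)
cv2.imwrite('pics/w5o.png',im)
p,d,c=save('scene','s5'); a=cv2.imread('pics/s5.png')[140:300,200:360]; cv2.imwrite('pics/s5z.png',cv2.resize(a,None,fx=3.7,fy=3.7,interpolation=cv2.INTER_CUBIC))
E
```

```text
14.775 [565.45572938 135.5627619  434.71823986] [-49.60850762  80.82919312] [ 3.14120584e+00 -4.45043449e-04  1.34818943e+00] [ 0.54334917 -0.15946885 -1.28687959] 43.9859261818003
```

View pics/w5o.png

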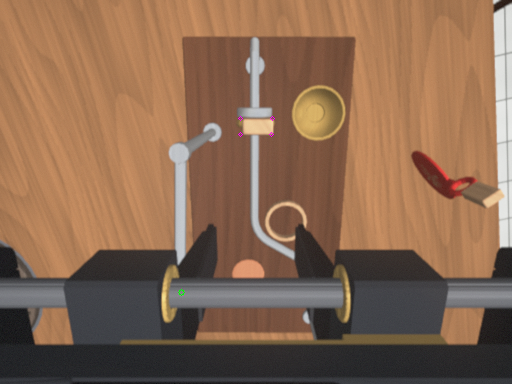

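View pics/s5z.png

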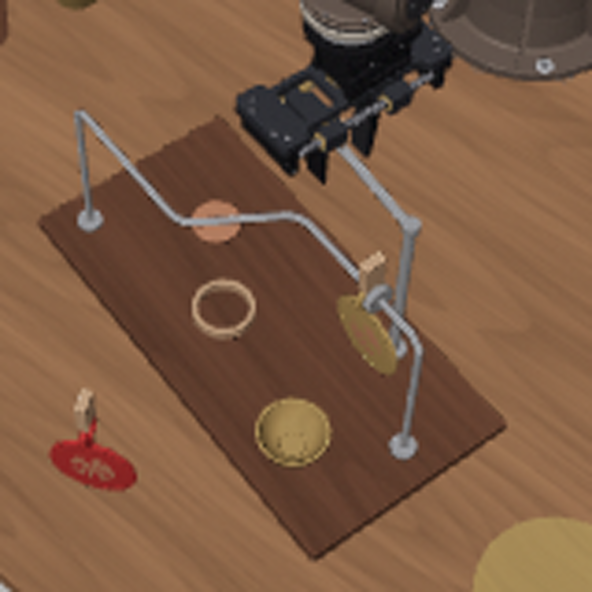

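```bash
python3 - <<'E'
from h import *
for n in('top','scene'):
    p,d,c=load(n+'0'); P=cloud(c,d); hsv=cv2.cvtColor(p,cv2.COLOR_RGB2HSV)
    u0,v0=proj(c,w(-115,0,262)); u0=int(u0);v0=int(v0)
    for v in range(v0-6,v0+7):
        for u in range(u0-6,u0+7):
            if P[v,u,2]>236 and hsv[v,u,1]>45: print(n,u,v,hsv[v,u],P[v,u].round(),rl(P[v,u]).round())
E
```

```text
top 239 229 [ 12 160  99] [ 342.    2. 1589.] [-238.  -99.]
top 236 230 [ 14 135 157] [482.  76. 279.] [-118.    5.]
top 237 230 [ 15 128 182] [482.  73. 279.] [-118.    2.]
top 235 231 [ 15  85 193] [479.  80. 272.] [-121.    7.]
top 236 231 [ 16 119 215] [478.  76. 284.] [-122.    4.]
top 237 231 [ 16 121 217] [479.  73. 278.] [-120.    1.]
top 238 231 [ 16 124 189] [479.  70. 276.] [-120.   -2.]
top 235 232 [ 15  96 193] [476.  79. 278.] [-125.    6.]
top 236 232 [ 16 123 213] [476.  76. 278.] [-124.    3.]
top 237 232 [ 16 122 209] [476.  73. 279.] [-123.    0.]
top 238 232 [ 17 123 176] [476.  70. 276.] [-123.   -2.]
top 232 233 [11 52 93] [477.  91. 239.] [-126.   18.]
top 235 233 [ 17  58 155] [476.  81. 240.] [-124.    8.]
top 236 233 [ 16 116 181] [473.  76. 277.] [-127.    3.]
top 237 233 [ 16 123 182] [473.  74. 271.] [-126.    0.]
top 238 233 [ 16 126 127] [473.  70. 276.] [-125.   -3.]
top 236 234 [ 14 132 106] [472.  77. 258.] [-128.    3.]
top 237 234 [ 15 129 101] [471.  74. 270.] [-129.   -0.]
top 238 234 [ 15 135  89] [472.  71. 256.] [-127.   -2.]
scene 292 172 [ 1
[... 698 characters left out ...]
92 176 [ 14  98 141] [479.  76. 263.] [-120.    3.]
scene 293 176 [ 14  99 118] [473.  75. 256.] [-127.    2.]
scene 291 177 [ 14  97 147] [485.  76. 263.] [-115.    5.]
scene 292 177 [ 14  96 138] [479.  76. 257.] [-121.    4.]
scene 293 177 [ 14 103 114] [476.  78. 255.] [-125.    5.]
scene 291 178 [ 14  97 147] [481.  73. 250.] [-119.    1.]
scene 292 178 [ 15 100 135] [481.  78. 255.] [-119.    6.]
scene 293 178 [ 14  94 114] [479.  80. 254.] [-122.    8.]
scene 291 179 [ 14  89 161] [482.  74. 247.] [-118.    2.]
scene 292 179 [ 13  92 133] [480.  77. 247.] [-120.    5.]
scene 295 181 [ 12  51 140] [475.  88. 240.] [-127.   14.]
scene 296 182 [ 12  59 130] [478.  94. 242.] [-126.   21.]
```

Call:
play_rows(
  targets=[
    {"linear": [-20, -18, 0], "turn": 0},
    {"linear": [-50, -45, 0], "turn": 0},
    {"linear": [-75, -66, 0], "turn": 0},
    {"linear": [-79, -71, 5], "turn": 0},
    {"linear": [-79, -71, 15], "turn": 0},
    {"linear": [-79, -71, 15], "turn": 0},
  ],
)

```text
t: 15.62
eef_pos: [479.3, 74.6, 418.1]
tcp_rot: [-3.14, 0.0, 1.349]
ft_force: [0.4, -0.3, 0.1]
opening: 0.463
```

```bash
python3 - <<'E'
from h import *
s=env.state(); print(s['t'],s['eef_pos'],rl(s['eef_pos']),s['tcp_rot'],s['ft_force'],s['opening']*95.1)
p,d,c=save('wrist','w6')
E
```

```text
15.625 [479.346576    74.63039668 418.12725444] [-120.20153244    2.44447346] [-3.13968550e+00  2.91207226e-04  1.34935186e+00] [ 0.40850304 -0.33989191  0.10929911] 44.03012571597659
```

View pics/w6.png

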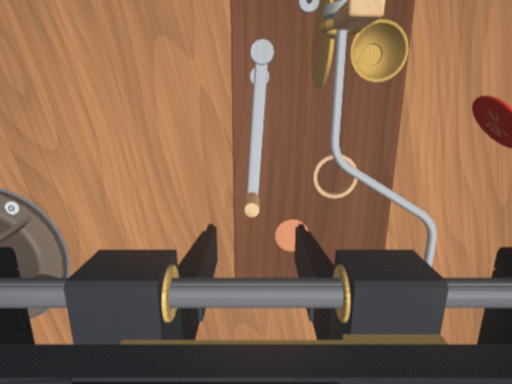

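Call:
play_rows(
  targets=[
    {"linear": [0, 0, 20], "turn": 0},
    {"linear": [0, 0, 45], "turn": 0},
    {"linear": [0, 0, 70], "turn": 0},
    {"linear": [0, 0, 85], "turn": 0},
    {"linear": [0, 0, 91], "turn": 0},
    {"linear": [0, 0, 91], "turn": 0},
  ],
)

```text
t: 16.42
eef_pos: [479.2, 74.3, 328.3]
tcp_rot: [-3.141, -0.0, 1.349]
ft_force: [-0.3, -0.4, -0.4]
opening: 0.463
```

Call:
play_rows(
  hand=16,
  targets=[
    {"linear": [0, 0, 0], "turn": 0},
    {"linear": [0, 0, 0], "turn": 0},
    {"linear": [0, 0, 0], "turn": 0},
    {"linear": [0, 0, 0], "turn": 0},
    {"linear": [0, 0, 0], "turn": 0},
  ],
)

```text
t: 17.05
eef_pos: [478.8, 74.1, 328.4]
tcp_rot: [3.142, -0.0, 1.349]
ft_force: [-0.4, 0.8, 1.0]
opening: 0.169
```

```bash
python3 - <<'E'
from h import *
s=env.state(); print(s['t'],s['eef_pos'],rl(s['eef_pos']),s['tcp_rot'],s['ft_force'],s['opening']*95.1)
p,d,c=save('wrist','w7')
r=rl(s['eef_pos']); psi=s['tcp_rot'][2]
ex=np.array([np.cos(psi),np.sin(psi)]); ey=np.array([np.sin(psi),-np.cos(psi)])
a0=-.05
for a in np.r_[np.arange(0,1.6,.1),1.57,1.6]:
    t=np.array([-115+115*np.sin(a),115-115*np.cos(a)]); D=RZ@(t-r)
    print(round(a,2),t.round(1),(D@ex).round(1),(D@ey).round(1),-round(a-a0,2))
E
```

```text
17.05 [478.77577218  74.09708653 328.39391062] [-120.64101237    1.79864522] [ 3.14154441e+00 -8.02738005e-05  1.34882252e+00] [-0.39102543  0.7662672   0.99718301] 16.078949639532222
0.0 [-115.    0.] -1.8 5.6 -0.05
0.1 [-103.5    0.6] -1.2 17.1 -0.15
0.2 [-92.2   2.3] 0.5 28.5 -0.25
0.3 [-81.    5.1] 3.3 39.6 -0.35
0.4 [-70.2   9.1] 7.3 50.4 -0.45
0.5 [-59.9  14.1] 12.3 60.8 -0.55
0.6 [-50.1  20.1] 18.3 70.6 -0.65
0.7 [-40.9  27. ] 25.3 79.7 -0.75
0.8 [-32.5  34.9] 33.1 88.1 -0.85
0.9 [-24.9  43.5] 41.7 95.7 -0.95
1.0 [-18.2  52.9] 51.1 102.4 -1.05
1.1 [-12.5  62.8] 61.1 108.1 -1.15
1.2 [-7.8 73.3] 71.5 112.8 -1.25
1.3 [-4.2 84.2] 82.5 116.4 -1.35
1.4 [-1.7 95.5] 93.7 119.0 -1.45
1.5 [ -0.3 106.9] 105.1 120.3 -1.55
1.57 [ -0.  114.9] 113.1 120.6 -1.62
1.6 [ -0.  118.4] 116.6 120.6 -1.65
```

View pics/w7.png

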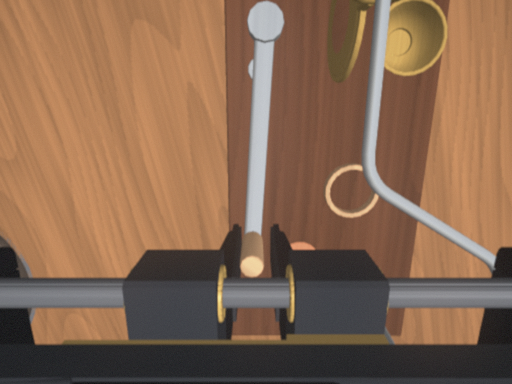

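Call:
play_rows(
  targets=[
    {"linear": [-1.8, 6, 0], "turn": 0},
    {"linear": [-1.2, 17, 0], "turn": -0.1},
    {"linear": [0.5, 28.5, 0], "turn": -0.2},
    {"linear": [3.3, 39.6, 0], "turn": -0.3},
    {"linear": [7.3, 50.4, 0], "turn": -0.4},
    {"linear": [12.3, 60.8, 0], "turn": -0.5},
    {"linear": [18.3, 70.6, 0], "turn": -0.6},
    {"linear": [25.3, 79.7, 0], "turn": -0.7},
    {"linear": [33.1, 88.1, 0], "turn": -0.8},
    {"linear": [41.7, 95.7, 0], "turn": -0.9},
    {"linear": [51.1, 102.4, 0], "turn": -1.0},
    {"linear": [61.1, 108.1, 0], "turn": -1.1},
    {"linear": [71.5, 112.8, 0], "turn": -1.2},
    {"linear": [82.5, 116.4, 0], "turn": -1.3},
    {"linear": [93.7, 119, 0], "turn": -1.4},
    {"linear": [102, 120, 0], "turn": -1.5},
    {"linear": [106, 120.6, 0], "turn": -1.57},
    {"linear": [108, 120.6, 0], "turn": -1.57},
    {"linear": [108, 120.6, 0], "turn": -1.57},
  ],
)

```text
t: 19.48
eef_pos: [620.4, 152.8, 328.2]
tcp_rot: [3.142, -0.0, 2.917]
ft_force: [0.1, 0.2, 0.6]
opening: 0.167
```

```bash
python3 - <<'E'
from h import *
s=env.state(); print(s['t'],s['eef_pos'],rl(s['eef_pos']),s['tcp_rot'],s['ft_force'],s['opening']*95.1)
p,d,c=save('wrist','w8')
E
```

```text
19.475 [620.38633284 152.8269892  328.21088307] [  0.1776708  109.75601766] [ 3.14152407e+00 -6.08301608e-05  2.91724188e+00] [0.07834411 0.1870324  0.61342703] 15.878941784675154
```

View pics/w8.png

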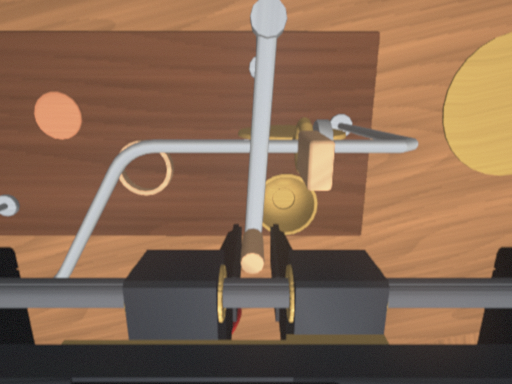

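Call:
play_rows(
  targets=[
    {"linear": [0, 1.5, 0], "turn": 0},
    {"linear": [0, 3, 0], "turn": 0},
    {"linear": [0, 4, 0], "turn": 0},
    {"linear": [0, 4, 0], "turn": 0},
  ],
)

```text
t: 20.02
eef_pos: [621.1, 156.9, 328.3]
tcp_rot: [3.141, -0.0, 2.919]
ft_force: [0.2, 0.8, 0.1]
opening: 0.171
```

Call:
play_rows(
  targets=[
    {"linear": [0, 1, 0], "turn": 0},
    {"linear": [0, 2, 0], "turn": 0},
    {"linear": [0, 2, 0], "turn": 0},
  ],
)

```text
t: 20.4
eef_pos: [621.6, 158.8, 328.3]
tcp_rot: [3.141, 0.0, 2.919]
ft_force: [-0.6, -0.8, 0.2]
opening: 0.17
```

Call:
play_rows(
  targets=[
    {"linear": [0, 1, 0], "turn": 0},
    {"linear": [0, 1, 0], "turn": 0},
  ],
)

```text
t: 20.65
eef_pos: [621.8, 159.8, 328.3]
tcp_rot: [3.141, -0.0, 2.919]
ft_force: [0.1, -0.2, -0.6]
opening: 0.168
```

Call:
play_rows(
  targets=[
    {"linear": [0, 1, 0], "turn": 0},
    {"linear": [0, 1, 0], "turn": 0},
  ],
)

```text
t: 20.9
eef_pos: [622.0, 160.6, 328.4]
tcp_rot: [-3.141, 0.0, 2.919]
ft_force: [-0.7, -1.7, -0.3]
opening: 0.172
```

Call:
play_rows(
  targets=[
    {"linear": [0, 1, 0], "turn": 0},
    {"linear": [0, 1, 0], "turn": 0},
  ],
)

```text
t: 21.15
eef_pos: [622.1, 160.9, 328.3]
tcp_rot: [-3.14, -0.0, 2.919]
ft_force: [-1.1, -6.5, 1.3]
opening: 0.169
```

Call:
play_rows(
  targets=[
    {"linear": [0, -2, 0], "turn": 0},
    {"linear": [0, -2.5, 0], "turn": 0},
  ],
)

```text
t: 21.4
eef_pos: [621.7, 159.3, 328.4]
tcp_rot: [3.141, 0.0, 2.919]
ft_force: [0.1, 0.1, -0.9]
opening: 0.17
```

Call:
play_rows(
  hand=40,
  targets=[
    {"linear": [0, 0, 0], "turn": 0},
    {"linear": [0, 0, 0], "turn": 0},
    {"linear": [0, 0, 0], "turn": 0},
    {"linear": [0, 0, 0], "turn": 0},
  ],
)

```text
t: 21.9
eef_pos: [621.7, 159.3, 328.3]
tcp_rot: [3.141, 0.0, 2.919]
ft_force: [0.1, 0.4, -0.3]
opening: 0.418
```

Call:
play_rows(
  targets=[
    {"linear": [0, 0, -15], "turn": 0},
    {"linear": [0, 0, -40], "turn": 0},
    {"linear": [0, 0, -70], "turn": 0},
    {"linear": [0, 0, -95], "turn": 0},
    {"linear": [-20, 0, -110], "turn": 0},
    {"linear": [-50, 0, -110], "turn": 0},
    {"linear": [-60, 0, -110], "turn": 0},
    {"linear": [-60, 0, -110], "turn": 0},
  ],
)

```text
t: 22.9
eef_pos: [680.2, 145.8, 438.1]
tcp_rot: [-3.141, -0.001, 2.918]
ft_force: [-0.6, 0.5, -0.0]
opening: 0.419
```

```bash
python3 - <<'E'
from h import *
s=env.state(); print(s['t'],s['eef_pos'],rl(s['eef_pos']),s['tcp_rot'],s['ft_force'],s['opening']*95.1)
p,d,c=save('wrist','w9')
p,d,c=save('top','t9'); P=cloud(c,d)
a=cv2.imread('pics/t9.png')[155:275,165:330]; cv2.imwrite('pics/t9z.png',cv2.resize(a,None,fx=4.8,fy=4.8,interpolation=cv2.INTER_CUBIC))
p,d,c=save('scene','s9'); a=cv2.imread('pics/s9.png')[160:310,220:370]; cv2.imwrite('pics/s9z.png',cv2.resize(a,None,fx=4,fy=4,interpolation=cv2.INTER_CUBIC))
E
```

```text
22.9 [680.15732566 145.84342514 438.05113199] [ 60.02054376 116.09418023] [-3.14146689e+00 -7.81170374e-04  2.91839768e+00] [-0.56551395  0.52524542 -0.03941071] 39.83258663401097
```

View pics/w9.png

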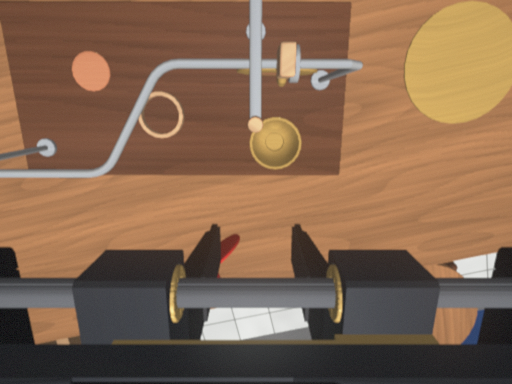

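View pics/t9z.png

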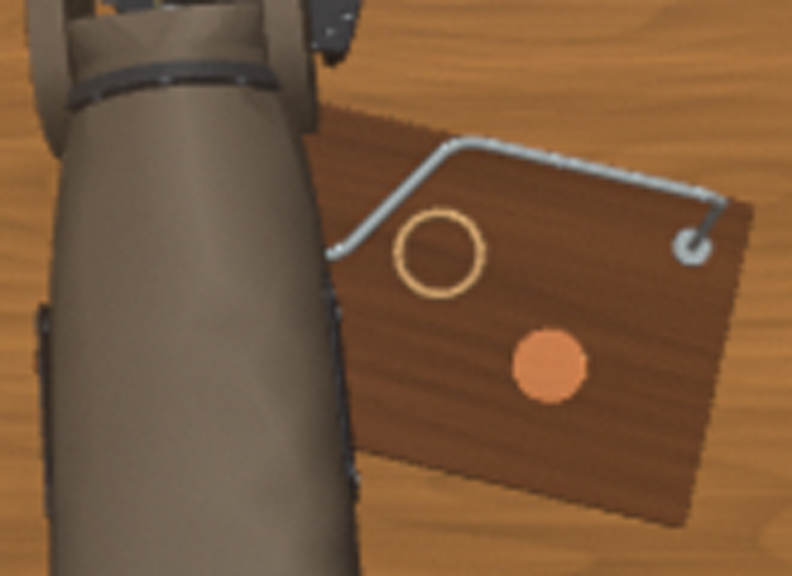

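View pics/s9z.png

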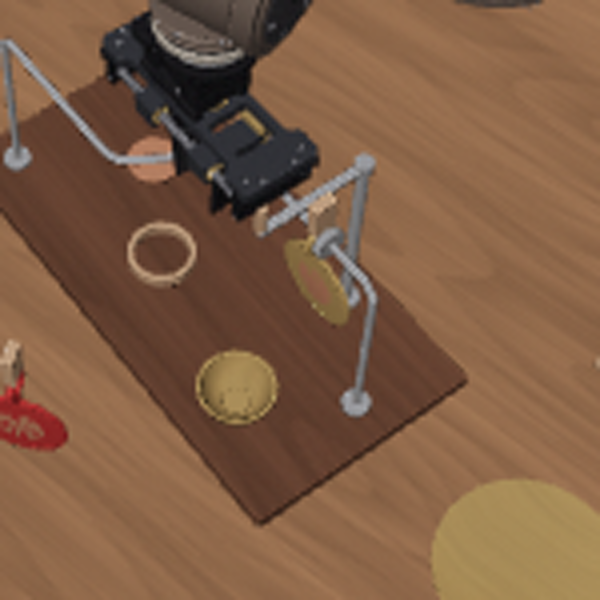

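```bash
python3 - <<'E'
from h import *
a=cv2.imread('pics/w9.png')[20:130,225:345]; cv2.imwrite('pics/w9z.png',cv2.resize(a,None,fx=5,fy=5,interpolation=cv2.INTER_CUBIC))
p,d,c=load('w9'); P=cloud(c,d); hsv=cv2.cvtColor(p,cv2.COLOR_RGB2HSV)
m=np.zeros(d.shape,bool); m[30:100,265:310]=1; m&=(P[...,2]>262)&(P[...,2]<285)
R=np.array([rl(x) for x in P[m]]); print('tab top',R.min(0),R.max(0),np.median(R,0),len(R))
m=(P[...,2]>238)&(P[...,2]<252); m[135:]=0; m[:,:240]=0; m[:,270:]=0
R=np.array([rl(x) for x in P[m]]); print(np.polyfit(R[:,0],R[:,1],1),R.min(0),R.max(0))
E
```

```text
tab top [-61.61595402 133.93360535] [-37.62977804 146.23556169] [-49.49607498 139.60272101] 590
[-1.32231541e-03  1.15904050e+02] [-95.87506316 110.98384373] [ -5.69563511 121.03025616]
```

View pics/w9z.png

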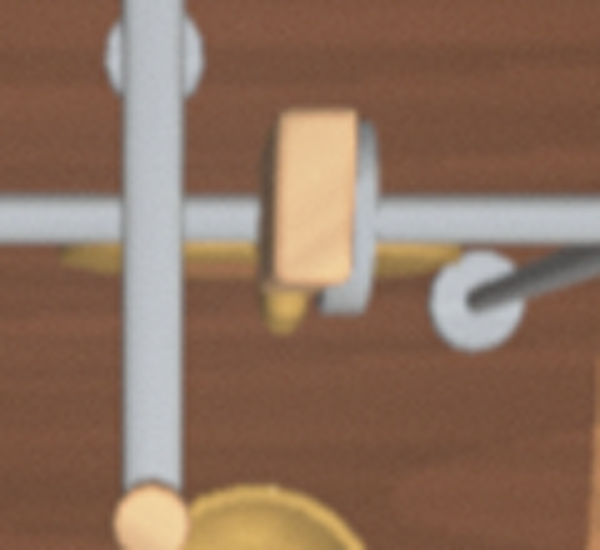

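Call:
play_rows(
  targets=[
    {"linear": [5, 10, 10], "turn": 0},
    {"linear": [10, 25, 25], "turn": 0},
    {"linear": [10, 29, 38], "turn": 0},
    {"linear": [10, 29, 40], "turn": 0},
    {"linear": [10, 29, 40], "turn": 0},
  ],
)

```text
t: 23.68
eef_pos: [677.0, 176.3, 398.3]
tcp_rot: [-3.142, -0.0, 2.919]
ft_force: [-0.0, -1.1, 1.0]
opening: 0.42
```

```bash
python3 - <<'E'
from h import *
s=env.state(); print(s['t'],s['eef_pos'],rl(s['eef_pos']))
p,d,c=save('wrist','w10'); P=cloud(c,d); print('cam',rl(-c['R'].T@c['t']))
u,v=[int(round(t)) for t in proj(c,w(-50,141,230))]; print(u,v)
y0=max(0,v-55)
a=cv2.imread('pics/w10.png')[y0:y0+110,u-60:u+60]; print(u-60,y0); cv2.imwrite('pics/w10z.png',cv2.resize(a,None,fx=5,fy=5,interpolation=cv2.INTER_CUBIC))
E
```

```text
23.675 [676.95321465 176.33527199 398.25287455] [ 50.18623747 145.13390253]
cam [-26.03839974 144.98590506]
250 71
190 16
```

View pics/w10z.png

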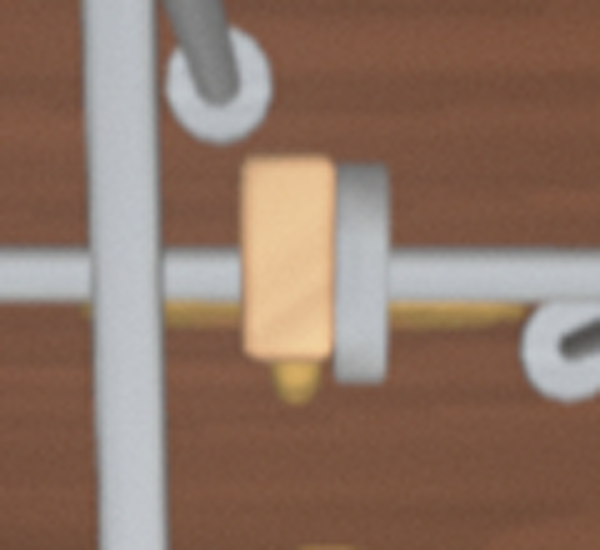

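Call:
play_rows(
  hand=0,
  targets=[
    {"linear": [25, -10, 0], "turn": 0},
    {"linear": [60, -25, 0], "turn": 0},
    {"linear": [90, -35, 0], "turn": 0},
    {"linear": [100, -35, 0], "turn": 0},
    {"linear": [100, -35, 0], "turn": 0},
    {"linear": [100, -35, 20], "turn": 0},
    {"linear": [100, -35, 45], "turn": 0},
    {"linear": [100, -35, 63], "turn": 0},
    {"linear": [100, -35, 70], "turn": 0},
    {"linear": [100, -35, 70], "turn": 0},
  ],
)

```text
t: 24.98
eef_pos: [572.2, 164.5, 328.1]
tcp_rot: [-3.142, -0.0, 2.919]
ft_force: [-0.2, 0.2, -0.4]
opening: 0.005
```

```bash
python3 - <<'E'
from h import *
s=env.state(); print(s['t'],s['eef_pos'],rl(s['eef_pos']),s['ft_force'],s['opening']*95.1)
p,d,c=save('wrist','w11'); p,d,c=save('scene','s11'); a=cv2.imread('pics/s11.png')[160:310,220:370]; cv2.imwrite('pics/s11z.png',cv2.resize(a,None,fx=4,fy=4,interpolation=cv2.INTER_CUBIC))
E
```

```text
24.975 [572.20439522 164.46006835 328.09029279] [-49.38309321 110.50322214] [-0.16171181  0.18940268 -0.38062848] 0.4579049685105727
```

View pics/w11.png

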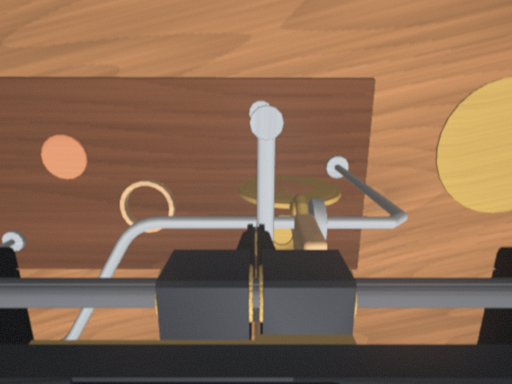

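View pics/s11z.png

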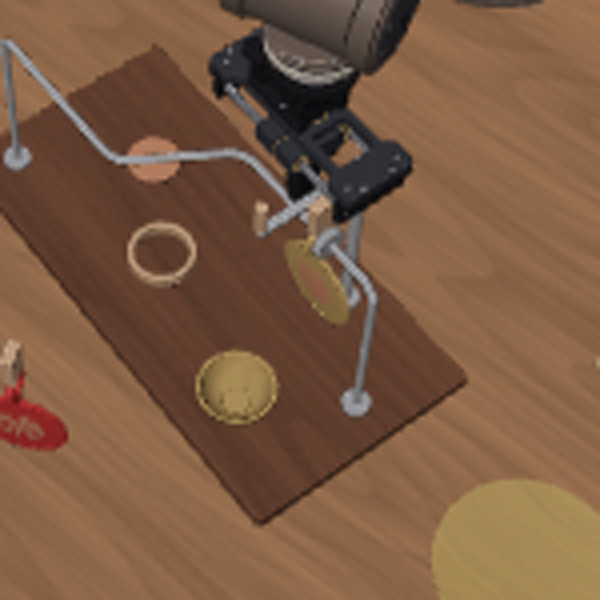

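Call:
play_rows(
  targets=[
    {"linear": [0, 3, 0], "turn": 0},
    {"linear": [0, 6, 0], "turn": 0},
    {"linear": [0, 8, 0], "turn": 0},
    {"linear": [0, 9, 0], "turn": 0},
    {"linear": [0, 10, 0], "turn": 0},
    {"linear": [0, 10, 0], "turn": 0},
  ],
)

```text
t: 25.82
eef_pos: [573.8, 174.2, 328.3]
tcp_rot: [3.141, 0.0, 2.919]
ft_force: [0.1, 0.3, 0.9]
opening: 0.004
```

Call:
play_rows(
  targets=[
    {"linear": [0, 0.5, 0], "turn": 0},
    {"linear": [0, 1, 0], "turn": 0},
    {"linear": [0, 1.5, 0], "turn": 0},
    {"linear": [0, 2, 0], "turn": 0},
    {"linear": [0, 2, 0], "turn": 0},
  ],
)

```text
t: 26.45
eef_pos: [574.2, 176.2, 328.3]
tcp_rot: [3.141, -0.0, 2.919]
ft_force: [-0.6, 0.2, -0.1]
opening: 0.009
```

```bash
python3 - <<'E'
from h import *
s=env.state(); print(s['t'],rl(s['eef_pos']),s['ft_force'])
p,d,c=save('wrist','w12'); a=cv2.imread('pics/w12.png')[170:290,200:360]; cv2.imwrite('pics/w12z.png',cv2.resize(a,None,fx=5,fy=5,interpolation=cv2.INTER_CUBIC))
E
```

```text
26.45 [-49.97964645 122.36890107] [-0.57361143  0.18542125 -0.09291697]
```

View pics/w12z.png

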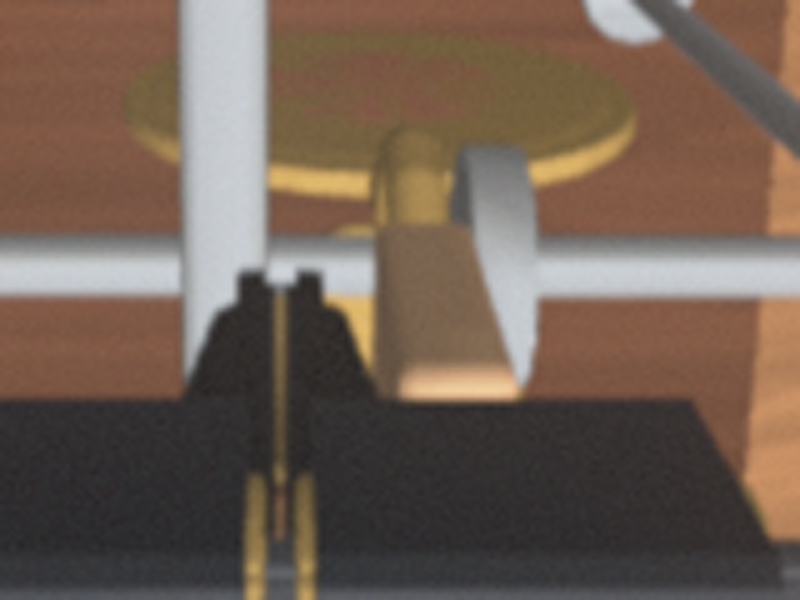

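Call:
play_rows(
  targets=[
    {"linear": [0, 0.5, 0], "turn": 0},
    {"linear": [0, 1, 0], "turn": 0},
    {"linear": [0, 1.5, 0], "turn": 0},
    {"linear": [0, 2, 0], "turn": 0},
    {"linear": [0, 2, 0], "turn": 0},
  ],
)

```text
t: 27.12
eef_pos: [574.7, 178.1, 328.4]
tcp_rot: [3.141, 0.0, 2.919]
ft_force: [-0.2, 0.2, -0.7]
opening: 0.005
```

Call:
play_rows(
  targets=[
    {"linear": [0, 0.5, 0], "turn": 0},
    {"linear": [0, 1, 0], "turn": 0},
    {"linear": [0, 1, 0], "turn": 0},
  ],
)

```text
t: 27.5
eef_pos: [574.9, 179.1, 328.3]
tcp_rot: [3.141, 0.0, 2.919]
ft_force: [0.8, -0.9, -1.4]
opening: 0.005
```

```bash
python3 - <<'E'
from h import *
s=env.state(); print(s['t'],rl(s['eef_pos']),s['ft_force'])
p,d,c=save('wrist','w13'); a=cv2.imread('pics/w13.png')[170:290,200:360]; cv2.imwrite('pics/w13z.png',cv2.resize(a,None,fx=5,fy=5,interpolation=cv2.INTER_CUBIC))
E
```

```text
27.5 [-49.97790394 125.3903071 ] [ 0.81597801 -0.86404019 -1.38863375]
```

View pics/w13z.png

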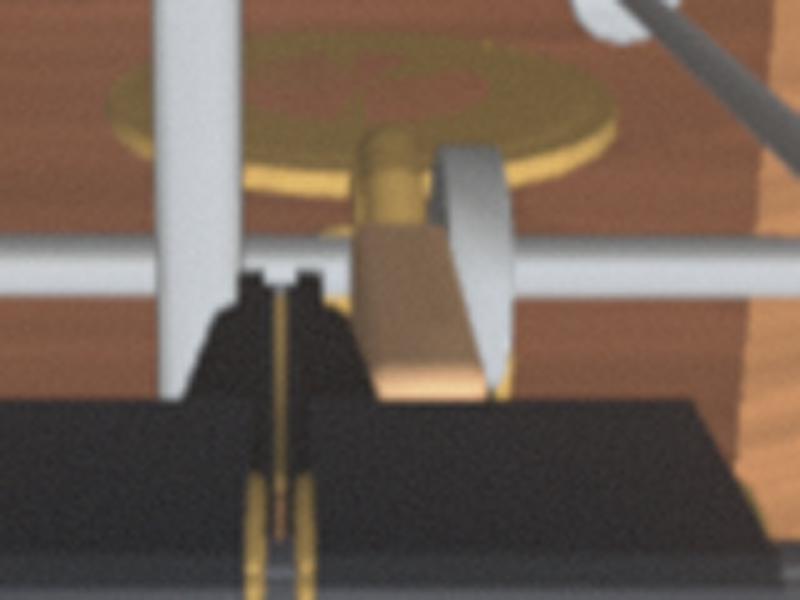

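Call:
play_rows(
  targets=[
    {"linear": [0, 0.5, 0], "turn": 0},
    {"linear": [0, 1, 0], "turn": 0},
    {"linear": [0, 1, 0], "turn": 0},
    {"linear": [0, 1, 0], "turn": 0},
  ],
)

```text
t: 28.05
eef_pos: [575.1, 180.0, 328.4]
tcp_rot: [3.142, 0.0, 2.919]
ft_force: [1.1, -0.5, 0.1]
opening: 0.006
```

Call:
play_rows(
  targets=[
    {"linear": [0, 0.5, 0], "turn": 0},
    {"linear": [0, 1, 0], "turn": 0},
    {"linear": [0, 1, 0], "turn": 0},
    {"linear": [0, 1, 0], "turn": 0},
  ],
)

```text
t: 28.55
eef_pos: [575.3, 181.0, 328.3]
tcp_rot: [3.142, 0.0, 2.919]
ft_force: [-0.8, -1.1, 0.2]
opening: 0.004
```

```bash
python3 - <<'E'
from h import *
s=env.state(); print(s['t'],rl(s['eef_pos']),s['ft_force'])
p,d,c=save('wrist','w14'); a=cv2.imread('pics/w14.png')[170:290,200:360]; cv2.imwrite('pics/w14z.png',cv2.resize(a,None,fx=5,fy=5,interpolation=cv2.INTER_CUBIC))
E
```

```text
28.55 [-49.96862687 127.33564346] [-0.76086854 -1.12439894  0.16320587]
```

View pics/w14z.png

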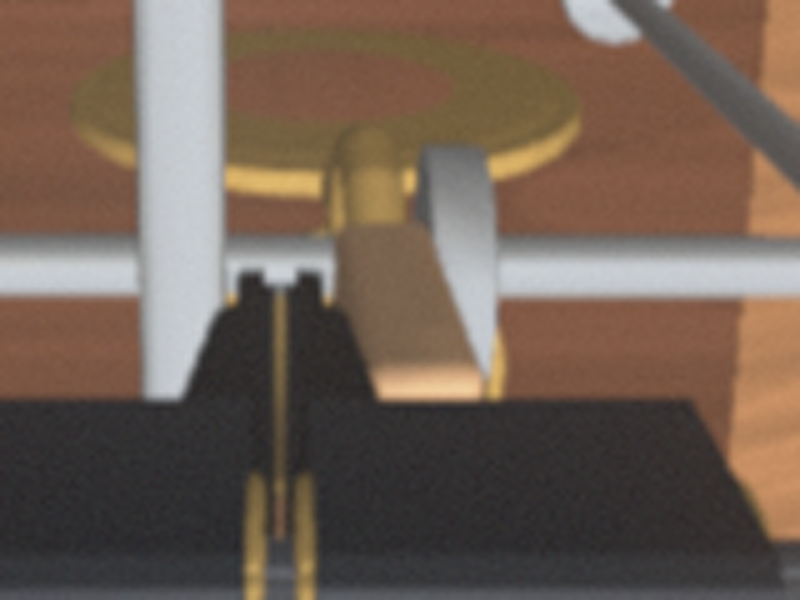

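Call:
play_rows(
  targets=[
    {"linear": [0, -0.5, 0], "turn": 0},
    {"linear": [0, -1, 0], "turn": 0},
    {"linear": [0, -1.5, 0], "turn": 0},
    {"linear": [0, -2, 0], "turn": 0},
    {"linear": [0, -2.5, 0], "turn": 0},
    {"linear": [0, -3, 0], "turn": 0},
    {"linear": [0, -4, 0], "turn": 0},
    {"linear": [0, -6, 0], "turn": 0},
    {"linear": [0, -9, 0], "turn": 0},
    {"linear": [0, -12, 0], "turn": 0},
    {"linear": [0, -15, -5], "turn": 0},
    {"linear": [0, -15, -20], "turn": 0},
    {"linear": [0, -15, -45], "turn": 0},
    {"linear": [0, -15, -70], "turn": 0},
    {"linear": [0, -15, -70], "turn": 0},
  ],
)

```text
t: 30.48
eef_pos: [572.3, 166.5, 400.9]
tcp_rot: [3.14, 0.004, 2.919]
ft_force: [-0.1, 0.1, 0.7]
opening: 0.004
```

Call:
play_rows(
  targets=[
    {"linear": [-30, 10, 0], "turn": 0},
    {"linear": [-65, 22, 0], "turn": 0},
    {"linear": [-95, 31, 0], "turn": 0},
    {"linear": [-100, 31, 0], "turn": 0},
    {"linear": [-100, 31, 0], "turn": 0},
    {"linear": [-100, 31, 0], "turn": 0},
  ],
)

```text
t: 31.22
eef_pos: [675.6, 174.6, 398.6]
tcp_rot: [3.141, -0.0, 2.919]
ft_force: [-0.4, -0.3, -0.0]
opening: 0.007
```

```bash
python3 - <<'E'
from h import *
s=env.state(); print(s['t'],s['eef_pos'],rl(s['eef_pos']),s['ft_force'])
p,d,c=save('wrist','w15'); P=cloud(c,d)
u,v=[int(round(t)) for t in proj(c,w(-50,141,230))]; y0=max(0,v-55); print(u-60,y0)
a=cv2.imread('pics/w15.png')[y0:y0+110,u-60:u+60]; cv2.imwrite('pics/w15z.png',cv2.resize(a,None,fx=5,fy=5,interpolation=cv2.INTER_CUBIC))
m=(P[...,2]>268)&(P[...,2]<280)&(abs(P[...,0]-578)<25)&(abs(P[...,1]-193)<25)
R=np.array([rl(x) for x in P[m]]); print('tab',R.min(0),R.max(0),R.mean(0))
m=(P[...,2]>239)&(P[...,2]<250); m[200:]=0
R=np.array([rl(x) for x in P[m]]); R=R[(abs(R[:,1]-115)<15)&(R[:,0]<-10)&(R[:,0]>-100)]; print(np.polyfit(R[:,0],R[:,1],1))
E
```

```text
31.225 [675.60650957 174.56130397 398.61901613] [ 49.262834   143.10710624] [-0.41408716 -0.32370723 -0.01033992]
192 17
tab [-60.68492762 133.99280537] [-36.96843105 145.54834197] [-48.82800564 139.8068468 ]
[-4.10904750e-03  1.16060233e+02]
```

View pics/w15z.png

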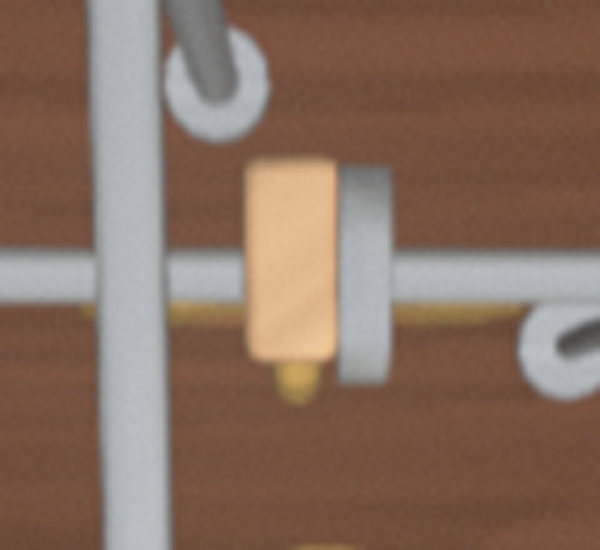

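```bash
python3 - <<'E'
from h import *
save('top','t16'); p0=load('top0')[0].astype(int);p1=load('t16')[0].astype(int)
df=(abs(p0-p1).max(-1)>60).astype(np.uint8); n,l,s,_=cv2.connectedComponentsWithStats(df); print(s[1:][s[1:,4]>15])
print(env.job_done(), env.state()['t'])
E
```

```text
[[ 166  110   67   82 1591]
 [ 200  160   12   12   70]
 [ 208  174   14   21  147]
 [ 180  196   19    6   31]
 [ 200  201   24    7   40]
 [ 165  203    9   68  237]
 [ 186  203    7    7   21]
 [ 200  220    4    5   16]
 [ 205  222   34   12  111]
 [ 105  246  142  138 6157]
 [   0  305  125   79 5938]
 [ 258  350   15    7   38]
 [ 276  357   16   10   52]
 [ 247  362   28    6   51]]
the job is handed in; nothing more can be done
the job is handed in; nothing more can be done
```

I slid the hanger round both bends to the stop collar, swung the keeper across behind the tab, let go of everything and handed the job in at about 31 s.

- **Sliding:** I held the tab and lifted it so the ring sat roughly centred on the wire. At the pauses after each bend the force showed little more than the hanger's weight (about 2–3 N).
- **At the stop:** I crept forward until it met the collar at about 6–7 N, then released it.
- **Keeper:** I swung the arm by its peg, caged loosely between the fingers, to its end stop (about 6–7 N). The wrist camera afterwards showed it square across the wire, within 0.3 degrees, behind the tab.

**A check that disagreed:** the camera shows about 2 mm between the ring's front face and the collar. The tab measured at about y = 139 in the rail's frame, where the parked point is 141. From the given sizes, the tab's lower front edge overlaps the collar's height and reaches it first. I gave the tab one more light push with a closed finger. It only tilted and came back to the same place, so I take it to be as far along as it will go.

**Other goods:** I touched none of the other goods. The platter, medallion, bangle and bowl look in place in the pictures. My before/after comparison of the overhead pictures was inconclusive near the rail and bowl, because the arm was in view.

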